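# Sort look-alike brass cases by heft into their bench blocks

## Robot

A 6-joint arm with a two-finger parallel gripper is mounted at the origin on the work surface. World frame = base frame: x ahead of the robot, y to its left, z up, the work surface at z = 0. Lengths are in m, angles in rad, forces in N, time in s.
With the tool pointing down it reaches from about 0.25 to 0.775 m from the base axis. Payload 4 kg.
Tool frame: the origin (TCP) lies at the centre of the arm's flange, where the gripper is bolted on; the fingertips stand 199 mm ahead of it and the grasp point (between the pads) lies 180 mm ahead of it; z points along the fingers, y is the line along which they close (so a half turn about z gives the same grasp; the last joint's range is limited). The gripper opens to 94 mm and grips with 3 to 60 N. Pads are 16 mm wide; open, the fingers measure 119 mm over their backs; the gripper's body (75 mm by 177 mm) begins 78 mm behind the grasp point.
Start: joints at [-1.281, 0.087, 1.371, -0, 1.684, -0.103], TCP at [0.211, -0.508, 0.405] pointing down, gripper open.
Joint ranges: [-3.1, 3.1], [-0.76, 2.03], [0.27, 2.55], [-1.08, 4.22], [0.17, 2.65], [-2.57, 2.57]. Speed limits (rad/s): [2.79, 2.79, 3.14, 3.14, 3.14, 3.14].

## Interface

Orientations are given as [roll, pitch, yaw] about the fixed x, y, z axes, in that order (R = Rz(yaw) Ry(pitch) Rx(roll)).
In Python, from bench import robot, eyes, models gives the robot as it stands.
- The arm moves only by the tool step_arm, never from a script. Its argument "commands" is a list that holds one entry, the list of rows, each a list of 7 numbers: the shift along the tool's x, y, z in mm, then the turn, a rotation vector about the tool's x, y, z in rad, then the finger opening in mm, from 0 to 94. In form: [[[tx, ty, tz, wx, wy, wz, gripper], ...]]. A call has 1 to 20 rows; each row shifts and turns the commanded pose from where the row before left it, along the tool's axes as they then stand; what a row does not reach is not made up. A row lasts 1/8 s, in which the tool goes at most 62.5 mm and 10.7 degrees, less where a joint would pass 70% of its speed; a pose out of reach is approached as far as the arm can. A call is refused whole if a number of a shift passes 62.5 or a number of a turn 0.188, either way. A call with a gripper value outside its range is refused whole. The fingers move at their own pace and stop on an object; the grip force is fixed at half the most. Time passes only in rows, so rows that do not move let the fingers close. It gives the time, the measured TCP pose, the force, the opening and the grip force at its end, in the units of the state.
- robot.get_obs(): the state, without advancing time (a new reading comes with each control period).
- eyes.snapshot(name): name is "scene" or "top" or "wrist"; returns a dict with "color" (400x640x3 uint8, red, green, blue), "camera_matrix" (3x3 intrinsics, pixels), "eye" and "rotation" of the camera in the world; the wrist camera has in their place "tool_from_camera" (4x4, takes a point from camera to tool coordinates, whose origin is the TCP and whose axes are the flange's). Camera axes: x right, y up, looking along -z (the intrinsics and any distortion apply to the point x, -y, -z); pixel columns grow to the right and rows downward; lengths in m; the calibration is good to about 2 mm. A picture is of the moment at which its call begins: read the wrist's pose just before it. There is no depth.
- robot.close_job(): hands the job in; it is judged then, once.
Trained networks look in a picture, given as the dict that the camera call returned (one of the last four; its "shot" number tells which), for a name from the list of things; names that differ only in an ending like _2 or _b are one class to them, and where a whole thing is asked for, a point or a joint stands for the part that bears it (a point fixed in the world has none). Each returns a list of dicts, best first, with "confidence" (0 to 1); they miss things now and then, are a little off and sometimes report something else, mostly with a low value. They report only what shows in the picture. A call takes as long as a camera call.
- models.masks_of(picture, query): "mask" (400x640 bool, what is visible of it) and "xy" ([column, row] in pixels, amid what is visible of it).
- models.tip_of(picture, query): "xy" ([column, row] in pixels: a listed point, or the origin of a listed thing).
The state is a dict: "time": time; "joint_positions": joint angles; "qvel": joint speeds; "joint_torque": joint torques, N m; "tool_pos": TCP position; "ee_rot": TCP orientation; "wrist_force": force on the tool from outside, world axes, zero at the start; "wrist_torque": the same for the moment, N m; "width": finger opening in m; "finger_force": force on a finger pad.
Only numpy, scipy, OpenCV 4.12 (cv2) and the standard library are available. Lean on these libraries where they do the work, as an engineer would, in place of code of your own. Each camera call takes 0.05 s, during which the arm holds its last target. There are 200 camera calls.

## Task

Two of the three identical brass cases stand free on the bench, the third is set aside in the low steel ring: leave that one there. Lift each free case to feel from its weight whether it is solid (about 630 g), shot-filled (about 330 g) or hollow (about 150 g), then press it gently, without ramming it, past the spring catch and fully home, upright, in its block: solid in the square block, shot-filled in the long one, hollow in the round one. Don't tip a case, don't shove the other tools about, and let go of everything at the end.

Things in the scene. Friction and masses are not known exactly. Their poses are not given: they have to be found in the camera images.
- case_k: A closed brass case, one of three that look exactly alike: upright cylinder 36 mm across, 75 mm tall, dark line 55 mm up. At the foot a bead (31.6 mm across underneath, 36 mm from 6 to 10 mm up), then a 27 mm waist from 13.5 to 26 mm up. Origin at the centre of the underside, z up. Only weight tells if it is solid (about 630 g), shot-filled (330 g) or hollow (150 g), each within 5 percent.
- case_r: A closed brass case, one of three that look exactly alike: upright cylinder 36 mm across, 75 mm tall, dark line 55 mm up. At the foot a bead (31.6 mm across underneath, 36 mm from 6 to 10 mm up), then a 27 mm waist from 13.5 to 26 mm up. Origin at the centre of the underside, z up. Only weight tells if it is solid (about 630 g), shot-filled (330 g) or hollow (150 g), each within 5 percent.
- case_t: A closed brass case, one of three that look exactly alike: upright cylinder 36 mm across, 75 mm tall, dark line 55 mm up. At the foot a bead (31.6 mm across underneath, 36 mm from 6 to 10 mm up), then a 27 mm waist from 13.5 to 26 mm up. Origin at the centre of the underside, z up. Only weight tells if it is solid (about 630 g), shot-filled (330 g) or hollow (150 g), each within 5 percent.
- block_square: Brown wooden block with a square outline, 80 x 80 mm, the place of the solid case. Fixed to the bench, 45 mm high. Origin at the centre of its underside, z up; the round well is centred on the origin. A case fully home has its underside 12 mm above the block's origin and stands 42 mm out of the block.
- block_long: Brown wooden block with a long rectangular outline, 66 mm along its x by 112 mm along its y, the place of the shot-filled case. Fixed to the bench, 45 mm high. Origin at the centre of its underside, z up; the round well is centred on the origin. A case fully home has its underside 12 mm above the block's origin and stands 42 mm out of the block.
- block_round: Brown wooden block with a round outline, 86 mm in diameter, the place of the hollow case. Fixed to the bench, 45 mm high. Origin at the centre of its underside, z up; the round well is centred on the origin. A case fully home has its underside 12 mm above the block's origin and stands 42 mm out of the block.
- square_floor: Steel disc that is the floor of this block's well, 12 mm above the bench, where the case rests. The well is 37.5 mm across, 33 mm deep, open at the top. A spring catch stands 3.2 mm out of the well's +x side, 14 mm below the mouth: a case let go there mostly stays up, its foot bead must be pushed past with about 8 to 18 N; then the case is free to drop the last few mm and stand on the disc. Origin 4 mm under its face.
- long_floor: Steel disc that is the floor of this block's well, 12 mm above the bench, where the case rests. The well is 37.5 mm across, 33 mm deep, open at the top. A spring catch stands 3.2 mm out of the well's +x side, 14 mm below the mouth: a case let go there mostly stays up, its foot bead must be pushed past with about 8 to 18 N; then the case is free to drop the last few mm and stand on the disc. Origin 4 mm under its face.
- round_floor: Steel disc that is the floor of this block's well, 12 mm above the bench, where the case rests. The well is 37.5 mm across, 33 mm deep, open at the top. A spring catch stands 3.2 mm out of the well's +x side, 14 mm below the mouth: a case let go there mostly stays up, its foot bead must be pushed past with about 8 to 18 N; then the case is free to drop the last few mm and stand on the disc. Origin 4 mm under its face.
- park_ring: Low steel ring fixed to the bench, 68 mm outside and 56 mm inside diameter, 10 mm high; origin at the centre of its underside. One of the three cases stands in it on the bench: that one is set aside and stays there.
- needle_file: Needle file with a dark wooden handle, 140 mm long, lying along its x. A bystander, to be left alone; origin near the middle of its underside.
- graver: Graver with a mushroom handle, about 125 mm long and 22 mm thick, lying along its x. A bystander, to be left alone; origin near the middle of its underside.
- stone: Grey sharpening stone 110 x 45 x 20 mm, lying flat. A bystander, to be left alone; origin near the middle of its underside.
- chasing_hammer: Small hammer, 220 mm long, lying along its x. A bystander, to be left alone; origin near the middle of its underside.
- ring_blank: Brass ring blank 48 mm in outer diameter, 12 mm high, lying flat. A bystander, to be left alone; origin near the middle of its underside.
- test_plate: Copper plate 70 x 50 x 5 mm, lying flat. A bystander, to be left alone; origin near the middle of its underside.

How it is judged:
On the way, in this order (a step that is already met when the one before it is completed fails the run):
1. a case is lifted off the bench (height (world z) of any of case_k, case_r, case_t above 0.025 m), for 0.2 s.
2. a first case is fully home in the block of its class (((contact force between square_floor and anything else between 5 and 8 N and ((horizontal distance between case_k and block_square below 0.004 m and z of case_k in the frame of block_square below 0.0145 m and angle between case_k's own z axis and vertical below 0.08 rad) or (horizontal distance between case_r and block_square below 0.004 m and z of case_r in the frame of block_square below 0.0145 m and angle between case_r's own z axis and vertical below 0.08 rad) or (horizontal distance between case_t and block_square below 0.004 m and z of case_t in the frame of block_square below 0.0145 m and angle between case_t's own z axis and vertical below 0.08 rad))) or (contact force between long_floor and anything else between 2.5 and 4.2 N and ((horizontal distance between case_k and block_long below 0.004 m and z of case_k in the frame of block_long below 0.0145 m and angle between case_k's own z axis and vertical below 0.08 rad) or (horizontal distance between case_r and block_long below 0.004 m and z of case_r in the frame of block_long below 0.0145 m and angle between case_r's own z axis and vertical below 0.08 rad) or (horizontal distance between case_t and block_long below 0.004 m and z of case_t in the frame of block_long below 0.0145 m and angle between case_t's own z axis and vertical below 0.08 rad))) or (contact force between round_floor and anything else between 0.9 and 2.1 N and ((horizontal distance between case_k and block_round below 0.004 m and z of case_k in the frame of block_round below 0.0145 m and angle between case_k's own z axis and vertical below 0.08 rad) or (horizontal distance between case_r and block_round below 0.004 m and z of case_r in the frame of block_round below 0.0145 m and angle between case_r's own z axis and vertical below 0.08 rad) or (horizontal distance between case_t and block_round below 0.004 m and z of case_t in the frame of block_round below 0.0145 m and angle between case_t's own z axis and vertical below 0.08 rad))))), for 0.2 s.
At the end, for the whole second after the job is handed in: Each free case rests fully home in the block of its class (within 2.5 mm of the well's floor, 4 mm of its axis, 0.08 rad of upright; floor load solid 5-8 N, filled 2.5-4.2 N, hollow 0.9-2.1 N), the third well is empty, the case in the ring is within 12 mm of its start, all at rest (((distance of case_k from where it was at the start of the episode below 0.012 m and horizontal distance between case_k and park_ring below 0.02 m and angle between case_k's own z axis and vertical below 0.1 rad) or (horizontal distance between case_k and block_square below 0.004 m and z of case_k in the frame of block_square below 0.0145 m and angle between case_k's own z axis and vertical below 0.08 rad) or (horizontal distance between case_k and block_long below 0.004 m and z of case_k in the frame of block_long below 0.0145 m and angle between case_k's own z axis and vertical below 0.08 rad) or (horizontal distance between case_k and block_round below 0.004 m and z of case_k in the frame of block_round below 0.0145 m and angle between case_k's own z axis and vertical below 0.08 rad)) and ((distance of case_r from where it was at the start of the episode below 0.012 m and horizontal distance between case_r and park_ring below 0.02 m and angle between case_r's own z axis and vertical below 0.1 rad) or (horizontal distance between case_r and block_square below 0.004 m and z of case_r in the frame of block_square below 0.0145 m and angle between case_r's own z axis and vertical below 0.08 rad) or (horizontal distance between case_r and block_long below 0.004 m and z of case_r in the frame of block_long below 0.0145 m and angle between case_r's own z axis and vertical below 0.08 rad) or (horizontal distance between case_r and block_round below 0.004 m and z of case_r in the frame of block_round below 0.0145 m and angle between case_r's own z axis and vertical below 0.08 rad)) and ((distance of case_t from where it was at the start of the episode below 0.012 m and horizontal distance between case_t and park_ring below 0.02 m and angle between case_t's own z axis and vertical below 0.1 rad) or (horizontal distance between case_t and block_square below 0.004 m and z of case_t in the frame of block_square below 0.0145 m and angle between case_t's own z axis and vertical below 0.08 rad) or (horizontal distance between case_t and block_long below 0.004 m and z of case_t in the frame of block_long below 0.0145 m and angle between case_t's own z axis and vertical below 0.08 rad) or (horizontal distance between case_t and block_round below 0.004 m and z of case_t in the frame of block_round below 0.0145 m and angle between case_t's own z axis and vertical below 0.08 rad)) and (contact force between square_floor and anything else between 5 and 8 N or contact force between square_floor and anything else below 0.05 N) and (contact force between long_floor and anything else between 2.5 and 4.2 N or contact force between long_floor and anything else below 0.05 N) and (contact force between round_floor and anything else between 0.9 and 2.1 N or contact force between round_floor and anything else below 0.05 N) and linear speed of each of case_k, case_r, case_t below 0.02 m/s); the robot touches nothing.
It fails at once if a case is tipped over (more than 0.5 rad) (angle between any of case_k, case_r, case_t's own z axis and vertical above 0.5 rad).
It fails at once if a case is rammed into a block: more than 60 N between them (contact force between any of case_k, case_r, case_t and block_square above 60 N or contact force between any of case_k, case_r, case_t and block_long above 60 N or contact force between any of case_k, case_r, case_t and block_round above 60 N).
It fails at once if a tool or other bystander is shoved more than 30 mm (distance of any of needle_file, graver, stone, chasing_hammer, ring_blank, test_plate from where it was at the start of the episode above 0.03 m).
It also fails if it takes over 61 s, if anything falls off the work surface, if the arm or the gripper's body presses on something with over 40 N, if the wrist force passes 120 N, or if a joint passes its speed limit or range.

## Working session

There is one attempt and no reset: what is moved stays moved. The work goes in short steps, Python scripts to look and compute and a tool call to move; the robot and the scene stay as the last step left them, time stands still between calls to the robot, and variables do not carry over. Pictures are saved under pics/ and viewed, at most 10 in all, crops included, and the job is handed in when it is done.

Besides the shell and the picture viewer there is one more tool, called after "Call:" by a JSON object that holds its "method" and its "body". step_arm: Moves the arm, as the interface text tells. Its arguments: {"type":"object","properties":{"commands":{"type":"array"}},"required":["commands"]}

```bash
ls; mkdir -p pics; cat > h.py <<'E'
import numpy as np, cv2
from bench import robot, eyes, models
from scipy.spatial.transform import Rotation as R
def ray(p,uv,obs=None):
    K=np.array(p["camera_matrix"]);d=np.linalg.inv(K)@[uv[0],uv[1],1];d=np.array([d[0],-d[1],-d[2]])
    if "eye" in p: return np.array(p["eye"]),np.array(p["rotation"])@d
    T=np.array(p["tool_from_camera"]);Rt=Rt_of(obs)
    return np.array(obs["tool_pos"])+Rt@T[:3,3],Rt@T[:3,:3]@d
def Rt_of(o): 
    return R.from_euler('xyz',o["ee_rot"]).as_matrix()
def atz(r,z): return r[0]+r[1]*(z-r[0][2])/r[1][2]
def tri(rs):
    A=0;b=0
    for e,d in rs:
        d=d/np.linalg.norm(d);P=np.eye(3)-np.outer(d,d);A=A+P;b=b+P@e
    return np.linalg.solve(A,b)
E
python3 - <<'E'
from h import *
o=robot.get_obs();print({k:np.round(v,3).tolist() for k,v in o.items()})
P={}
for n in("scene","top"):
    p=P[n]=eyes.snapshot(n);cv2.imwrite(f"pics/{n}0.png",p["color"][:,:,::-1]);print(n,p.keys(),np.round(p["eye"],3))
for q in["case_k","block_square","block_long","block_round","park_ring","needle_file","graver","stone","chasing_hammer","ring_blank","test_plate"]:
    for n in P:
        for f,z in((models.tip_of,0),):
            for m in f(P[n],q)[:4]: print(q,n,np.round(m["xy"]),round(m["confidence"],2),np.round(atz(ray(P[n],m["xy"]),0),3))
E
```

```text
pics
{'time': 0.0, 'joint_positions': [-1.281, 0.088, 1.372, -0.0, 1.684, -0.103], 'qvel': [-0.0, -0.001, -0.0, 0.0, -0.001, -0.0], 'joint_torque': [-0.001, -34.019, -30.243, 0.072, 0.033, -0.0], 'tool_pos': [0.21, -0.508, 0.404], 'ee_rot': [-3.139, -0.0, 0.393], 'wrist_force': [-0.348, 0.015, -0.471], 'wrist_torque': [-0.024, 0.017, -0.032], 'finger_force': 0.0, 'width': 0.094}
scene dict_keys(['color', 'camera_matrix', 'eye', 'rotation', 'shot']) [ 1.156 -0.322  1.092]
top dict_keys(['color', 'camera_matrix', 'eye', 'rotation', 'shot']) [0.505 0.003 0.848]Traceback (most recent call last):
  File "<stdin>", line 9, in <module>
  File "h.py", line 11, in atz
    def atz(r,z): return r[0]+r[1]*(z-r[0][2])/r[1][2]
                                               ~~~~^^^
IndexError: invalid index to scalar variable.
```

```bash
python3 - <<'E'
from h import *
p=eyes.snapshot("top");print(p["rotation"],p["camera_matrix"],robot.get_obs()["time"])
p=eyes.snapshot("wrist");print({k:p[k] for k in p if k!="color"})
E
```

```text
[ 0.05438095  0.01548857 -1.56218144] [[371.3982861    0.         311.04505479]
 [  0.         371.3982861  204.78176542]
 [  0.           0.           1.        ]] 0.2
{'camera_matrix': array([[276.79749621,   0.        , 321.25616242],
       [  0.        , 276.79749621, 200.61629553],
       [  0.        ,   0.        ,   1.        ]]), 'tool_from_camera': array([[-1.22047215e-03,  9.69596111e-01,  2.44707767e-01,
         7.07305053e-02],
       [ 9.99999085e-01,  1.04064266e-03,  8.64165271e-04,
         1.31628631e-03],
       [ 5.83237945e-04,  2.44708598e-01, -9.69596494e-01,
         2.12758908e-02],
       [ 0.00000000e+00,  0.00000000e+00,  0.00000000e+00,
         1.00000000e+00]]), 'shot': 4}
```

View pics/top0.png

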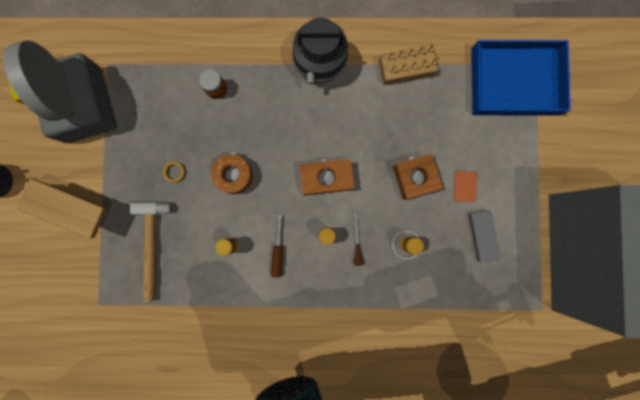

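View pics/scene0.png

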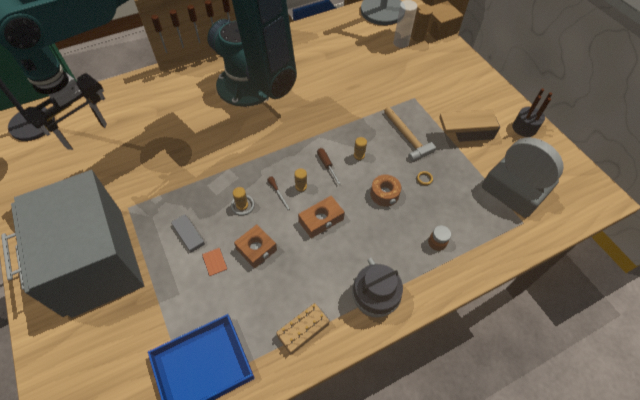

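The top view shows the free cases at about (225,247) and (327,236) and the parked one at (414,246) in its ring. The blocks are round (232,174), long (327,177) and square (418,177). A graver sits at (278,245) and a file at (357,240), beside the middle case. The scene view agrees.

```bash
sed -i 's/np.array(p\["rotation"\])@d/R.from_euler("xyz",p["rotation"]).as_matrix()@d/' h.py
python3 - <<'E'
from h import *
P={n:eyes.snapshot(n) for n in("scene","top")}
def show(q):
    L={n:[m for m in models.tip_of(P[n],q) if m["confidence"]>.3][:4] for n in P}
    for a in L["top"]:
        ra=ray(P["top"],a["xy"])
        best=None
        for b in L["scene"]:
            rb=ray(P["scene"],b["xy"]);X=tri([ra,rb]);e=np.linalg.norm(np.cross(X-ra[0],ra[1]/np.linalg.norm(ra[1])))
            if best is None or e<best[1]: best=(np.round(X,3),round(e,4))
        print(q,np.round(a["xy"]),round(a["confidence"],2),"z0:",np.round(atz(ra,0),3)[:2],best)
for q in["case_k","block_square","block_long","block_round","park_ring","needle_file","graver","stone"]: show(q)
for b,q in((1,"block_square"),(1,"block_long"),(1,"block_round")):
    m=models.masks_of(P["top"],q)[0]["mask"].astype(np.uint8)
    r=cv2.minAreaRect(cv2.findContours(m,0,2)[0][0]);print(q,r)
E
```

```text
case_k [230. 241.] 0.6 z0: [0.467 0.2  ] (array([ 0.466,  0.201, -0.007]), np.float64(0.0003))
case_k [406. 246.] 0.53 z0: [ 0.459 -0.199] (array([ 0.458, -0.201, -0.009]), np.float64(0.0005))
case_k [326. 236.] 0.52 z0: [ 0.481 -0.018] (array([ 0.48 , -0.021, -0.01 ]), np.float64(0.0023))
block_square [415. 178.] 0.6 z0: [ 0.613 -0.221] (array([ 0.614, -0.218,  0.002]), np.float64(0.0024))
block_square [323. 236.] 0.35 z0: [ 0.48  -0.012] (array([ 0.45 , -0.099, -0.375]), np.float64(0.0831))
block_long [326. 179.] 0.67 z0: [ 0.609 -0.018] (array([ 0.612, -0.013, -0.001]), np.float64(0.006))
block_round [228. 181.] 0.57 z0: [0.604 0.208] (array([ 0.607,  0.214, -0.03 ]), np.float64(0.0014))
park_ring [404. 244.] 0.7 z0: [ 0.464 -0.196] (array([ 0.462, -0.199, -0.005]), np.float64(0.0024))
park_ring [415. 179.] 0.41 z0: [ 0.611 -0.221] (array([ 0.58 , -0.199,  0.164]), np.float64(0.0233))
needle_file [276. 246.] 0.85 z0: [0.457 0.096] (array([ 0.455,  0.098, -0.025]), np.float64(0.0008))
needle_file [464. 184.] 0.55 z0: [ 0.601 -0.332] (array([ 0.625, -0.111,  0.374]), np.float64(0.0969))
graver [355. 243.] 0.46 z0: [ 0.464 -0.084] (array([ 0.464, -0.085, -0.014]), np.float64(0.0003))
stone [481. 237.] 0.72 z0: [ 0.481 -0.369] (array([ 0.48 , -0.373, -0.005]), np.float64(0.0023))
block_square ((417.2634582519531, 175.13571166992188), (40.26849365234375, 42.78288650512695), 72.25532531738281)
block_long ((326.64617919921875, 175.66925048828125), (33.73744583129883, 51.47441101074219), 82.87498474121094)
block_round ((232.25001525878906, 173.75), (42.42640686035156, 38.890869140625), 45.0)
```

Call:
{"method": "step_arm", "body": {"commands": [[[0, 0, 0, 0, 0, -0.168, 94], [0, 0, 0, 0, 0, -0.168, 94], [0, 0, 0, 0, 0, -0.168, 94], [0, 0, 0, 0, 0, -0.168, 94], [0, 0, 0, 0, 0, -0.168, 94], [0, 0, 0, 0, 0, -0.168, 94], [0, 0, 0, 0, 0, -0.168, 94], [41, 22.6, 0, 0, 0, 0, 94], [41, 22.6, 0, 0, 0, 0, 94], [41, 22.6, 0, 0, 0, 0, 94], [41, 22.6, 0, 0, 0, 0, 94], [41, 22.6, 0, 0, 0, 0, 94], [41, 22.6, 0, 0, 0, 0, 94], [41, 22.6, 0, 0, 0, 0, 94], [41, 22.6, 0, 0, 0, 0, 94], [41, 22.6, 0, 0, 0, 0, 94], [41, 22.6, 0, 0, 0, 0, 94], [41, 22.6, 0, 0, 0, 0, 94], [41, 22.6, 0, 0, 0, 0, 94], [0, 0, 0, 0, 0, 0, 94]]]}}

```text
time: 3.8
tool_pos: [0.4835, -0.0144, 0.4044]
ee_rot: [-3.141, -0.0, 1.574]
wrist_force: [-0.1, -0.6, -1.4]
width: 0.094
finger_force: 0.0
```

```bash
cat > look.py <<'E'
from h import *
import sys
o=robot.get_obs();p=eyes.snapshot("wrist");n=sys.argv[1]
print("t",o["time"],np.round(o["tool_pos"],4),np.round(o["ee_rot"],4),np.round(o["wrist_force"],2),"w",round(o["width"],4))
cv2.imwrite(f"pics/{n}.png",p["color"][:,:,::-1])
np.savez(f"pics/{n}.npz",**{k:np.array(v) for k,v in o.items()})
for a in sys.argv[2:]:
    q,z=a.split(":");z=float(z)
    for m in models.masks_of(p,q)[:3]:
        if m["confidence"]<.4: continue
        c=max(cv2.findContours(m["mask"].astype(np.uint8),0,2)[0],key=len)
        print(q,"mask",round(m["confidence"],2),np.round(m["xy"]),"bbox",cv2.boundingRect(c),np.round(atz(ray(p,m["xy"],o),z),4))
    for m in models.tip_of(p,q)[:3]:
        if m["confidence"]<.4: continue
        print(q,"tip",round(m["confidence"],2),np.round(m["xy"]),np.round(atz(ray(p,m["xy"],o),0),4))
E
python3 look.py w1 case_k:.075 block_long:.045 needle_file:0 graver:0
```

```text
t 3.8 [ 0.4835 -0.0144  0.4044] [-3.1413e+00 -5.0000e-04  1.5736e+00] [-0.11 -0.61 -1.4 ] w 0.094
case_k mask 0.95 [301.   9.] bbox (283, 0, 33, 26) [0.4636 0.1712 0.075 ]
case_k mask 0.88 [305. 332.] bbox (293, 318, 28, 25) [ 0.4625 -0.1985  0.075 ]
case_k mask 0.63 [317. 194.] bbox (307, 172, 29, 40) [ 0.4785 -0.0146  0.075 ]
case_k tip 0.6 [302.  11.] [0.4592 0.1969 0.    ]
case_k tip 0.58 [317. 186.] [ 0.478  -0.0192  0.    ]
block_long mask 0.8 [420. 182.] bbox (387, 141, 67, 93) [ 0.6059 -0.0062  0.045 ]
block_long tip 0.94 [412. 181.] [ 0.6111 -0.0129  0.    ]
block_long tip 0.44 [307. 231.] [ 0.4632 -0.0876 -0.    ]
needle_file mask 0.77 [280. 102.] bbox (246, 89, 112, 25) [0.4299 0.0924 0.    ]
needle_file tip 0.91 [301. 102.] [0.4574 0.0916 0.    ]
graver mask 0.66 [282. 103.] bbox (246, 90, 112, 24) [0.4316 0.0903 0.    ]
graver mask 0.61 [301. 236.] bbox (274, 228, 85, 16) [ 0.4532 -0.0954  0.    ]
graver tip 0.61 [310. 229.] [ 0.467  -0.0838  0.    ]
```

View pics/w1.png

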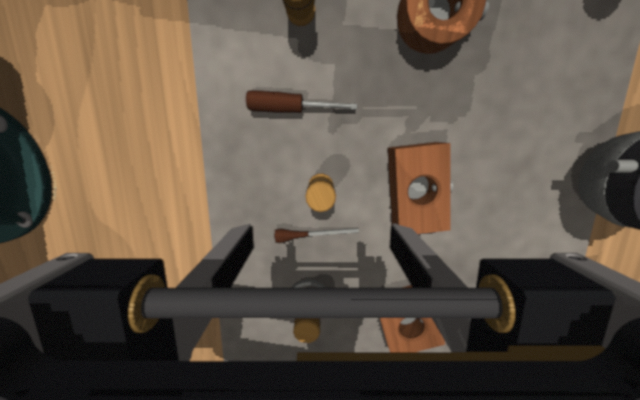

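```bash
cat > px.py <<'E'
from h import *
import sys
# px.py name u,v:z ...
o=dict(np.load(f"pics/{sys.argv[1]}.npz"));p=eyes.snapshot("wrist")
for a in sys.argv[2:]:
    uv,z=a.split(":");print(a,np.round(atz(ray(p,[float(x) for x in uv.split(",")],o),float(z)),4))
E
python3 px.py w1 321.5,198:.075 321.5,182:0 423,188:.045
python3 - <<'E'
import cv2
i=cv2.imread("pics/w1.png");cv2.imwrite("pics/w1c.png",cv2.resize(i[120:260,280:470],None,fx=4,fy=4,interpolation=cv2.INTER_CUBIC))
E
```

```text
321.5,198:.075 [ 0.4839 -0.0192  0.075 ]
321.5,182:0 [ 0.4839 -0.0142  0.    ]
423,188:.045 [ 0.6103 -0.0134  0.045 ]
```

View pics/w1c.png

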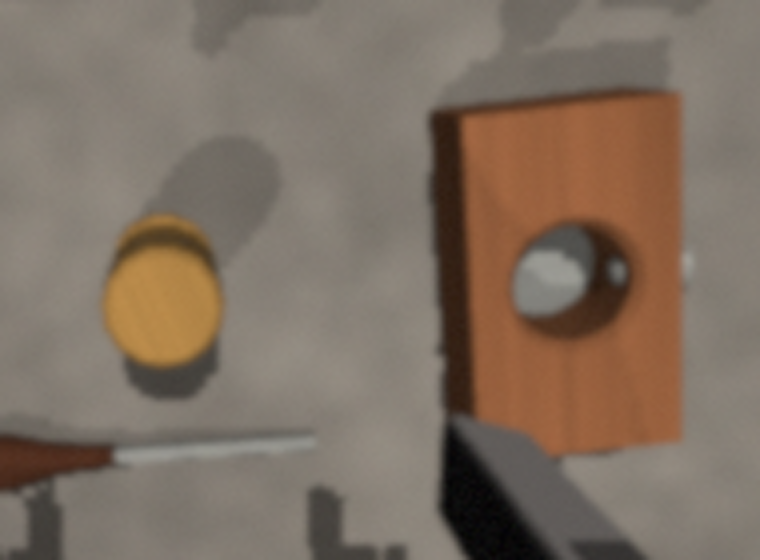

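Call:
{"method": "step_arm", "body": {"commands": [[[-3.5, 0, 26, 0, 0, 0, 94], [0, 0, 25, 0, 0, 0, 94], [0, 0, 25, 0, 0, 0, 94], [0, 0, 25, 0, 0, 0, 94], [0, 0, 25, 0, 0, 0, 94], [0, 0, 25, 0, 0, 0, 94], [0, 0, 15, 0, 0, 0, 94], [0, 0, 0, 0, 0, 0, 94], [0, 0, 0, 0, 0, 0, 60], [0, 0, 0, 0, 0, 0, 36], [0, 0, 0, 0, 0, 0, 30], [0, 0, 0, 0, 0, 0, 30], [0, 0, 0, 0, 0, 0, 30], [0, 0, 0, 0, 0, 0, 30], [0, 0, 0, 0, 0, 0, 30]]]}}

```text
time: 6.18
tool_pos: [0.4827, -0.0202, 0.2387]
ee_rot: [-3.141, 0.0, 1.569]
wrist_force: [0.7, -0.6, 0.1]
width: 0.0356
finger_force: 30.0
```

```bash
python3 look.py w2 case_k:.075
```

```text
t 6.175 [ 0.4827 -0.0202  0.2387] [-3.1414e+00  1.0000e-04  1.5688e+00] [ 0.7  -0.62  0.12] w 0.0356
case_k mask 0.97 [320. 241.] bbox (291, 197, 61, 84) [ 0.4823 -0.0096  0.075 ]
case_k tip 0.8 [318. 216.] [ 0.4799 -0.0184  0.    ]
```

View pics/w2.png

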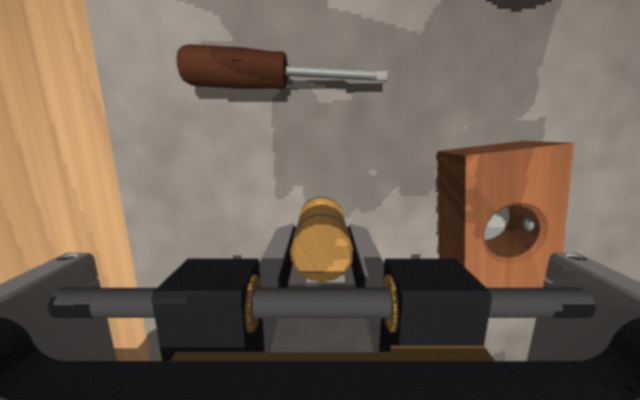

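Gripped (width 35.6 mm, 30 N). Next I lift and weigh it.

Call:
{"method": "step_arm", "body": {"commands": [[[0, 0, -10, 0, 0, 0, 30], [0, 0, -20, 0, 0, 0, 30], [0, 0, -20, 0, 0, 0, 30], [0, 0, -10, 0, 0, 0, 30], [0, 0, 0, 0, 0, 0, 30], [0, 0, 0, 0, 0, 0, 30], [0, 0, 0, 0, 0, 0, 30], [0, 0, 0, 0, 0, 0, 30]]]}}

```text
time: 7.32
tool_pos: [0.4826, -0.0201, 0.298]
ee_rot: [-3.14, -0.0, 1.569]
wrist_force: [0.2, 0.6, -3.3]
width: 0.0357
finger_force: 30.0
```

```bash
python3 look.py w3 case_k:.137 block_long:.045; python3 - <<'E'
from h import *
for i in range(6):
    p=eyes.snapshot("wrist");o=robot.get_obs();print(np.round(o["wrist_force"],2),np.round(o["wrist_torque"],3),round(o["tool_pos"][2],4))
E
```

```text
t 7.325 [ 0.4826 -0.0201  0.298 ] [-3.1403e+00 -1.0000e-04  1.5688e+00] [ 0.2   0.62 -3.31] w 0.0357
case_k mask 0.87 [319. 240.] bbox (292, 197, 61, 85) [ 0.4817 -0.0076  0.137 ]
case_k mask 0.81 [306. 347.] bbox (291, 336, 31, 16) [ 0.4736 -0.0766  0.137 ]
case_k tip 0.95 [307. 350.] [ 0.4647 -0.2033  0.    ]
case_k tip 0.72 [318. 216.] [ 0.4793 -0.0371  0.    ]
block_long mask 0.88 [464. 198.] bbox (413, 139, 98, 129) [ 0.6057 -0.0065  0.045 ]
block_long tip 0.76 [447. 194.] [ 0.6111 -0.0138  0.    ]
[-0.02 -0.72 -3.2 ] [-0.044 -0.045  0.024] 0.2986
[-0.1  -0.75 -2.63] [-0.12  -0.101 -0.023] 0.2987
[ 1.2  0.7 -3.2] [-0.004 -0.126 -0.025] 0.2987
[-0.38  0.05 -3.31] [-0.035 -0.053  0.013] 0.2987
[ 0.22 -0.2  -2.85] [-0.045 -0.064  0.079] 0.2987
[ 0.   0.5 -3.3] [-0.028 -0.092 -0.079] 0.2987
```

View pics/w3.png

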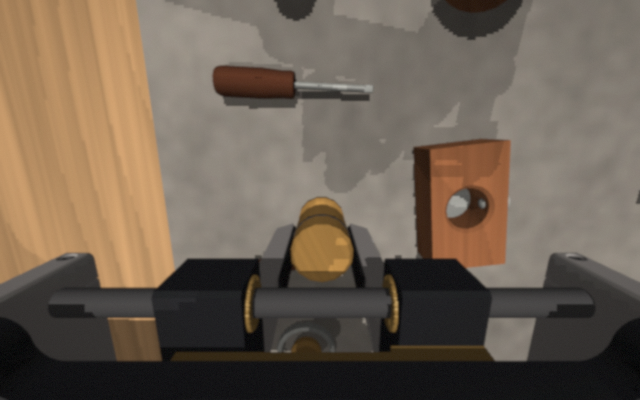

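Resting reading averages about -3.1 N, so this case is shot-filled and goes in the long block. I now triangulate the well's mouth and the case in the hand.

```bash
cat > hole.py <<'E'
from h import *
import sys
# dark/other hole outline: non-wood pixels enclosed in block mask hull -> ellipse centre
def hole(img,c,r):
    hsv=cv2.cvtColor(img,cv2.COLOR_RGB2HSV)
    x,y=c;s=img[y-r:y+r,x-r:x+r].astype(float)
    wood=(s[:,:,0]>120)&(s[:,:,0]>1.6*s[:,:,2])
    m=(~wood).astype(np.uint8)
    n,l,st,ce=cv2.connectedComponentsWithStats(m)
    k=l[r-3:r+3,r-3:r+3].max()
    cs=cv2.findContours((l==k).astype(np.uint8),0,2)[0];e=cv2.fitEllipse(cv2.convexHull(max(cs,key=len)))
    return np.array(e[0])+[x-r,y-r],e[1]
if __name__=="__main__":
    p=eyes.snapshot("wrist");rs=[]
    for n,c,r in(("w1",(423,189),18),("w2",(515,229),36),("w3",(466,207),28)):
        o=dict(np.load(f"pics/{n}.npz"));img=cv2.imread(f"pics/{n}.png")[:,:,::-1]
        uv,ax=hole(img,c,r);rr=ray(p,uv,o);rs.append(rr);print(n,uv,ax,np.round(atz(rr,.045),4))
    print("tri",tri(rs))
    o=dict(np.load("pics/w3.npz"))
    for v in(248,250,252): print(v,np.round(atz(ray(p,(321.5,v),o),.135),4)-np.round(o["tool_pos"],4))
    o=dict(np.load("pics/w2.npz"))
    print(np.round(atz(ray(p,(321.5,250),o),.075),4)-np.round(o["tool_pos"],4))
E
python3 hole.py; python3 - <<'E'
import cv2
i=cv2.imread("pics/w3.png");cv2.imwrite("pics/w3c.png",cv2.resize(i[130:290,280:520],None,fx=3.3,fy=3.3,interpolation=cv2.INTER_CUBIC))
E
```

```text
w1 [423.01360321 189.56617737] (29.229286193847656, 33.211578369140625) [ 0.6105 -0.0154  0.045 ]
w2 [511.91039658 230.08462524] (50.141075134277344, 59.83259963989258) [ 0.6088 -0.0145  0.045 ]
w3 [467.71972656 206.99066925] (39.65958023071289, 46.51677322387695) [ 0.6096 -0.015   0.045 ]
tri [ 0.61232409 -0.01634102  0.04009687]
248 [ 0.0003  0.0068 -0.163 ]
250 [ 0.0003  0.0056 -0.163 ]
252 [ 0.0003  0.0044 -0.163 ]
[ 0.0005  0.0054 -0.1637]
```

View pics/w3c.png

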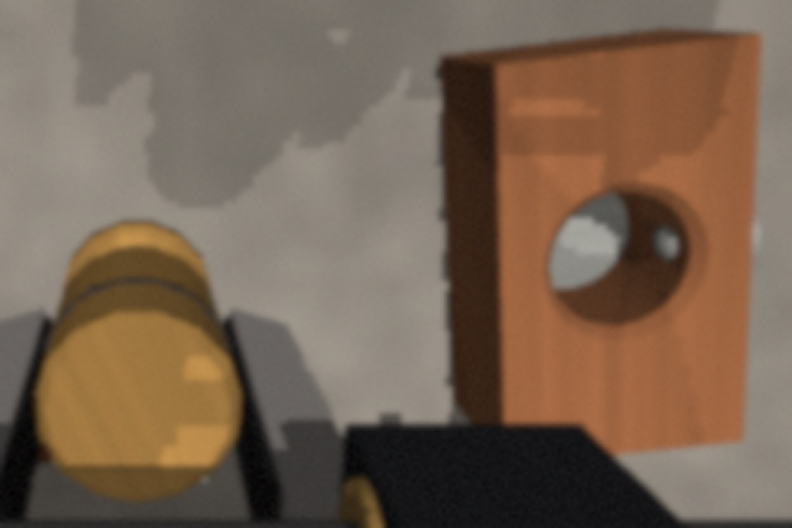

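Call:
{"method": "step_arm", "body": {"commands": [[[0, 20, 0, 0, 0, 0, 30], [0, 30, 0, 0, 0, 0, 30], [0, 30, 0, 0, 0, 0, 30], [0, 30, 0, 0, 0, 0, 30], [0, 17, 0, 0, 0, 0, 30], [0, 0, 5, 0, 0, 0, 30], [0, 0, 0, 0, 0, 0, 30], [0, 0, 0, 0, 0, 0, 30]]]}}

```text
time: 8.93
tool_pos: [0.609, -0.0204, 0.2935]
ee_rot: [-3.141, 0.0, 1.569]
wrist_force: [0.0, -0.3, -2.6]
width: 0.0355
finger_force: 30.0
```

```bash
python3 look.py w4 case_k:.13; python3 - <<'E'
from h import *
i=cv2.imread("pics/w4.png")[130:300,220:420]
p=eyes.snapshot("scene");s=p["color"][:,:,::-1];cv2.imwrite("pics/s4.png",s)
a=np.array([.61,-.016,.06]);Rm=R.from_euler("xyz",p["rotation"]).as_matrix();c=Rm.T@(a-p["eye"]);u=p["camera_matrix"]@[c[0],-c[1],-c[2]];u=(u/u[2]).astype(int)[:2];print(u)
j=s[u[1]-40:u[1]+40,u[0]-50:u[0]+50]
cv2.imwrite("pics/c4.png",np.hstack([cv2.resize(i,(400,340),interpolation=2),cv2.resize(j,(400,340),interpolation=2)]))
E
```

```text
t 8.925 [ 0.609  -0.0204  0.2935] [-3.1408  0.      1.5687] [ 0.04 -0.26 -2.59] w 0.0355
case_k mask 0.94 [318. 240.] bbox (290, 196, 63, 86) [ 0.6075 -0.0093  0.13  ]
case_k tip 0.63 [318. 215.] [ 0.6059 -0.0344  0.    ]
[320 209]
```

View pics/c4.png

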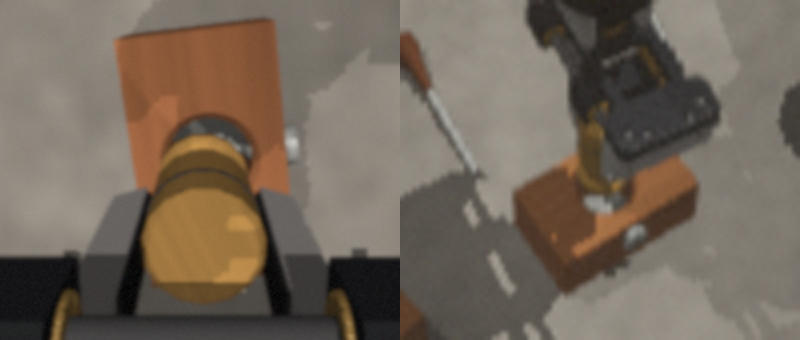

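```bash
python3 px.py w4 325,186.5:.045 302.5,197:.045 348,197:.045 322,198:.063 322.2,250.5:.13
python3 - <<'E'
from h import *
i=cv2.imread("pics/w4.png")[175:215,290:360];cv2.imwrite("pics/c4b.png",cv2.resize(i,None,fx=11,fy=11,interpolation=2))
E
```

```text
325,186.5:.045 [0.6124 0.0041 0.045 ]
302.5,197:.045 [ 0.5934 -0.0049  0.045 ]
348,197:.045 [ 0.6318 -0.005   0.045 ]
322,198:.063 [ 0.6098 -0.0015  0.063 ]
322.2,250.5:.13 [ 0.6099 -0.0153  0.13  ]
```

View pics/c4b.png

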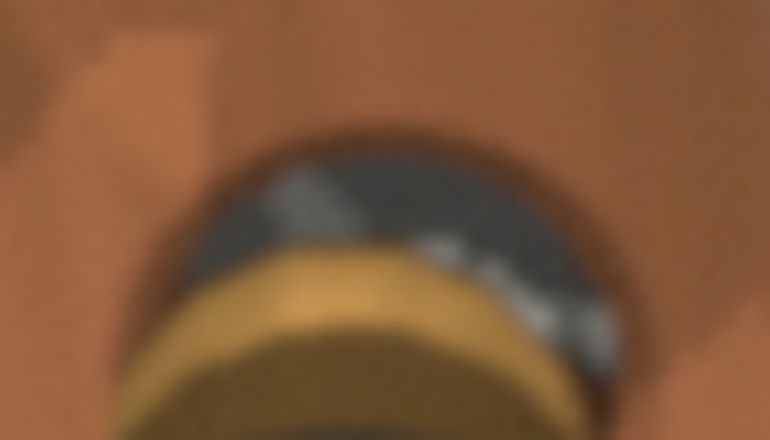

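```bash
python3 px.py w4 322,281:.13 322,197.3:.061 ; python3 px.py w2 322,281:.075 322,197.3:.006; python3 px.py w1 320.75,211.5:.075
```

```text
322,281:.13 [ 0.6097 -0.0341  0.13  ]
322,197.3:.061 [ 0.6099 -0.0014  0.061 ]
322,281:.075 [ 0.4835 -0.034   0.075 ]
322,197.3:.006 [ 0.4837 -0.0012  0.006 ]
320.75,211.5:.075 [ 0.4831 -0.0353  0.075 ]
```

Top-left crop: the hole centre is near (325,208) and the case bead centre near (322,210). I shift +2.6 mm in x and +3.2 mm in y, then go down gently and feel for contact.

Call:
{"method": "step_arm", "body": {"commands": [[[3.2, 2.6, 0, 0, 0, 0, 30], [0, 0, 3, 0, 0, 0, 30], [0, 0, 3, 0, 0, 0, 30], [0, 0, 2, 0, 0, 0, 30], [0, 0, 2, 0, 0, 0, 30], [0, 0, 2, 0, 0, 0, 30], [0, 0, 2, 0, 0, 0, 30], [0, 0, 0, 0, 0, 0, 30]]]}}

```text
time: 10.32
tool_pos: [0.6123, -0.0173, 0.2795]
ee_rot: [-3.141, 0.0, 1.569]
wrist_force: [-0.3, -0.3, -3.0]
width: 0.0355
finger_force: 30.0
```

Call:
{"method": "step_arm", "body": {"commands": [[[0, 0, 2, 0, 0, 0, 30], [0, 0, 2, 0, 0, 0, 30], [0, 0, 2, 0, 0, 0, 30], [0, 0, 0, 0, 0, 0, 30]]]}}

```text
time: 10.82
tool_pos: [0.6122, -0.0176, 0.2733]
ee_rot: [-3.141, 0.001, 1.569]
wrist_force: [-1.2, -2.9, -2.7]
width: 0.0354
finger_force: 30.0
```

Call:
{"method": "step_arm", "body": {"commands": [[[-1, 0, 1, 0, 0, 0, 30], [0, 0, 1, 0, 0, 0, 30], [0, 0, 1, 0, 0, 0, 30], [0, 0, 0, 0, 0, 0, 30]]]}}

```text
time: 11.32
tool_pos: [0.6122, -0.0181, 0.2706]
ee_rot: [-3.141, -0.0, 1.569]
wrist_force: [-2.3, -1.7, -1.6]
width: 0.0352
finger_force: 30.0
```

Call:
{"method": "step_arm", "body": {"commands": [[[-0.6, -0.3, 1, 0, 0, 0, 30], [0, 0, 1, 0, 0, 0, 30], [0, 0, 1, 0, 0, 0, 30], [0, 0, 0, 0, 0, 0, 30]]]}}

```text
time: 11.82
tool_pos: [0.6117, -0.0186, 0.2681]
ee_rot: [-3.141, -0.0, 1.569]
wrist_force: [-5.2, 0.0, 3.8]
width: 0.0359
finger_force: 30.0
```

Call:
{"method": "step_arm", "body": {"commands": [[[0, 0, 1, 0, 0, 0, 30], [0, 0, 1, 0, 0, 0, 30], [0, 0, 1, 0, 0, 0, 30], [0, 0, 0, 0, 0, 0, 30]]]}}

```text
time: 12.32
tool_pos: [0.6114, -0.0188, 0.2661]
ee_rot: [-3.14, 0.0, 1.569]
wrist_force: [-7.0, -1.2, 6.5]
width: 0.0358
finger_force: 30.0
```

Call:
{"method": "step_arm", "body": {"commands": [[[0, -0.3, 1, 0, 0, 0, 30], [0, 0, 1, 0, 0, 0, 30], [0, 0, 1, 0, 0, 0, 30], [0, 0, 1, 0, 0, 0, 30], [0, 0, 0, 0, 0, 0, 30]]]}}

```text
time: 12.95
tool_pos: [0.6111, -0.0189, 0.2631]
ee_rot: [-3.141, 0.001, 1.569]
wrist_force: [-8.2, -0.5, 10.0]
width: 0.0354
finger_force: 30.0
```

Call:
{"method": "step_arm", "body": {"commands": [[[0, 0, 1, 0, 0, 0, 30], [0, 0, 1, 0, 0, 0, 30], [0, 0, 1, 0, 0, 0, 30], [0, 0, 1, 0, 0, 0, 30], [0, 0, 0, 0, 0, 0, 30]]]}}

```text
time: 13.58
tool_pos: [0.6119, -0.0187, 0.2555]
ee_rot: [-3.141, -0.0, 1.569]
wrist_force: [-0.3, 0.1, -4.0]
width: 0.0357
finger_force: 30.0
```

Past the catch. I lower a little more and let go.

Call:
{"method": "step_arm", "body": {"commands": [[[0, 0, 1.5, 0, 0, 0, 30], [0, 0, 1.5, 0, 0, 0, 30], [0, 0, 0, 0, 0, 0, 30], [0, 0, 0, 0, 0, 0, 40], [0, 0, 0, 0, 0, 0, 60], [0, 0, 0, 0, 0, 0, 94], [0, 0, 0, 0, 0, 0, 94], [0, 0, 0, 0, 0, 0, 94], [0, 0, -30, 0, 0, 0, 94], [0, 0, -40, 0, 0, 0, 94], [0, 0, -40, 0, 0, 0, 94], [0, 0, -30, 0, 0, 0, 94], [0, 0, 0, 0, 0, 0, 94], [0, 0, 0, 0, 0, 0, 94]]]}}

```text
time: 15.32
tool_pos: [0.6115, -0.0188, 0.392]
ee_rot: [-3.139, -0.0, 1.569]
wrist_force: [0.3, -0.1, 0.4]
width: 0.0942
finger_force: 0.0
```

```bash
python3 look.py w5 case_k:.087 ; python3 - <<'E'
from h import *
for i in range(3):
    p=eyes.snapshot("wrist");o=robot.get_obs();print(np.round(o["wrist_force"],2))
P=eyes.snapshot("top")
for m in models.tip_of(P,"case_k")[:4]: print(m["xy"],m["confidence"],np.round(atz(ray(P,m["xy"]),.012),4))
E
```

```text
t 15.325 [ 0.6115 -0.0188  0.392 ] [-3.1393e+00 -2.0000e-04  1.5688e+00] [ 0.3  -0.08  0.43] w 0.0942
case_k mask 0.95 [188.   2.] bbox (163, 0, 42, 19) [0.4925 0.1629 0.087 ]
case_k mask 0.65 [319. 191.] bbox (306, 174, 33, 39) [ 0.6089 -0.0099  0.087 ]
case_k tip 0.84 [192.   3.] [0.4596 0.1967 0.    ]
case_k tip 0.83 [318. 182.] [ 0.6066 -0.0158  0.    ]
case_k tip 0.69 [325.   9.] [0.6161 0.1903 0.    ]
[-0.26 -0.06 -0.59]
[-0.28  0.53 -0.15]
[ 0.46 -0.49 -0.53]
[233.3, 244.0] 0.81 [0.4603 0.1906 0.012 ]
[401.3, 244.9] 0.57 [ 0.4618 -0.1859  0.012 ]
```

Call:
{"method": "step_arm", "body": {"commands": [[[0, 0, 30, 0, 0, 0, 0], [0, 0, 30, 0, 0, 0, 0], [0, 0, 30, 0, 0, 0, 0], [0, 0, 10, 0, 0, 0, 0], [0, 0, 0, 0, 0, 0, 0], [0, 0, 1, 0, 0, 0, 0], [0, 0, 0, 0, 0, 0, 0]]]}}

```text
time: 16.6
tool_pos: [0.6121, -0.0189, 0.2942]
ee_rot: [3.139, 0.0, 1.569]
wrist_force: [0.1, 0.8, -0.4]
width: 0.0275
finger_force: 0.0
```

Call:
{"method": "step_arm", "body": {"commands": [[[0, 0, 2, 0, 0, 0, 0], [0, 0, 1, 0, 0, 0, 0], [0, 0, 1, 0, 0, 0, 0], [0, 0, 1, 0, 0, 0, 0], [0, 0, 1, 0, 0, 0, 0], [0, 0, 0, 0, 0, 0, 0]]]}}

```text
time: 17.35
tool_pos: [0.6117, -0.0189, 0.2867]
ee_rot: [3.142, 0.0, 1.569]
wrist_force: [-0.5, -0.4, 0.6]
width: 0.0003
finger_force: 0.0
```

Call:
{"method": "step_arm", "body": {"commands": [[[0, 0, 1, 0, 0, 0, 0], [0, 0, 1, 0, 0, 0, 0], [0, 0, 0, 0, 0, 0, 0]]]}}

```text
time: 17.73
tool_pos: [0.6119, -0.0189, 0.2865]
ee_rot: [3.139, 0.0, 1.569]
wrist_force: [-1.4, 0.4, 6.7]
width: 0.0005
finger_force: 3.0
```

The case is home (top at 87.5 mm). Now for the second free case.

Call:
{"method": "step_arm", "body": {"commands": [[[0, 0, -20, 0, 0, 0, 20], [0, 0, -40, 0, 0, 0, 94], [0, 0, -50, 0, 0, 0, 94], [30, -21, 0, 0, 0, 0, 94], [30, -21, 0, 0, 0, 0, 94], [30, -21, 0, 0, 0, 0, 94], [30, -21, 0, 0, 0, 0, 94], [30, -21, 0, 0, 0, 0, 94], [30, -21, 0, 0, 0, 0, 94], [30, -24, 0, 0, 0, 0, 94], [0, 0, 0, 0, 0, 0, 94], [0, 0, 0, 0, 0, 0, 94]]]}}

```text
time: 19.23
tool_pos: [0.4623, 0.1912, 0.3946]
ee_rot: [3.141, 0.001, 1.569]
wrist_force: [-0.3, 0.1, 0.0]
width: 0.0942
finger_force: 0.0
```

```bash
python3 look.py w6 case_k:.075 block_round:.045 block_square:.045; python3 - <<'E'
from h import *
o=dict(np.load("pics/w6.npz"));p=eyes.snapshot("wrist")
for m in models.masks_of(p,"case_k")[:3]:
    ys,xs=np.nonzero(m["mask"]);
    if m["confidence"]<.4: continue
    w=[(xs[ys==y].min()+xs[ys==y].max())/2 for y in range(ys.max()-18,ys.max()-8)];u=np.mean(w)
    print(xs.min(),xs.max(),ys.min(),ys.max(),u,np.round(atz(ray(p,(u,ys.max()+.5),o),.075),4),np.round(atz(ray(p,(u,ys.min()),o),.006),4))
E
```

```text
t 19.225 [0.4623 0.1912 0.3946] [3.1411e+00 6.0000e-04 1.5689e+00] [-0.28  0.05  0.02] w 0.0942
case_k mask 0.79 [317. 182.] bbox (302, 168, 31, 38) [0.4584 0.2061 0.075 ]
case_k mask 0.57 [426. 338.] bbox (415, 323, 35, 29) [0.5957 0.0053 0.075 ]
case_k tip 0.75 [415. 320.] [ 0.6084 -0.0265  0.    ]
case_k tip 0.73 [319. 178.] [0.4603 0.199  0.    ]
block_round mask 0.85 [444. 184.] bbox (404, 151, 82, 71) [0.6101 0.1975 0.045 ]
block_round tip 0.62 [434. 185.] [0.6175 0.1887 0.    ]
416 450 322 352 430.1 [ 0.6025 -0.0169  0.075 ] [ 0.6295 -0.025   0.006 ]
302 333 167 205 317.25 [0.4583 0.1799 0.075 ] [0.4575 0.2141 0.006 ]
```

Call:
{"method": "step_arm", "body": {"commands": [[[6, -3.8, 20, 0, 0, 0, 94], [0, 0, 25, 0, 0, 0, 94], [0, 0, 25, 0, 0, 0, 94], [0, 0, 25, 0, 0, 0, 94], [0, 0, 25, 0, 0, 0, 94], [0, 0, 20, 0, 0, 0, 94], [0, 0, 16, 0, 0, 0, 94], [0, 0, 0, 0, 0, 0, 94], [0, 0, 0, 0, 0, 0, 60], [0, 0, 0, 0, 0, 0, 36], [0, 0, 0, 0, 0, 0, 30], [0, 0, 0, 0, 0, 0, 30], [0, 0, 0, 0, 0, 0, 30], [0, 0, 0, 0, 0, 0, 30], [0, 0, 0, 0, 0, 0, 30]]]}}

```text
time: 21.55
tool_pos: [0.4583, 0.1975, 0.2386]
ee_rot: [-3.141, 0.0, 1.569]
wrist_force: [-0.2, -0.2, 0.1]
width: 0.0354
finger_force: 30.0
```

Call:
{"method": "step_arm", "body": {"commands": [[[0, 0, -10, 0, 0, 0, 30], [0, 0, -20, 0, 0, 0, 30], [0, 0, -20, 0, 0, 0, 30], [0, 0, -10, 0, 0, 0, 30], [0, 0, 0, 0, 0, 0, 30], [0, 0, 0, 0, 0, 0, 30], [0, 0, 0, 0, 0, 0, 30]]]}}

```text
time: 22.42
tool_pos: [0.4581, 0.1974, 0.2976]
ee_rot: [-3.14, 0.001, 1.569]
wrist_force: [-0.6, 0.8, -2.0]
width: 0.0356
finger_force: 29.9
```

```bash
python3 look.py w7 block_round:.045; python3 - <<'E'
from h import *
for i in range(4):
    p=eyes.snapshot("wrist");o=robot.get_obs();print(np.round(o["wrist_force"],2))
i=models.masks_of(p,"case_k")[0]
ys,xs=np.nonzero(i["mask"]);print(i["confidence"],xs.min(),xs.max(),ys.min(),ys.max(),(xs[ys==ys.max()-28].min()+xs[ys==ys.max()-28].max())/2)
E
```

```text
t 22.425 [0.4581 0.1974 0.2976] [-3.1397e+00  6.0000e-04  1.5688e+00] [-0.64  0.84 -1.96] w 0.0356
block_round mask 0.86 [494. 210.] bbox (435, 163, 117, 99) [0.6076 0.2    0.045 ]
block_round tip 0.9 [474. 203.] [0.615  0.1945 0.    ]
[-0.06 -0.84 -2.42]
[-0.4  -0.45 -1.92]
[ 0.65 -0.33 -0.79]
[ 0.3  -0.71 -0.22]
0.79 291 352 200 284 321.5
```

```bash
python3 - <<'E'
from h import *
from hole import hole
p=eyes.snapshot("wrist");F=[]
print(robot.get_obs()["wrist_force"])
for n,c,r in(("w3",(466,207),28),("w6",(446,186),19),("w7",(497,210),29)):
    o=dict(np.load(f"pics/{n}.npz"));img=cv2.imread(f"pics/{n}.png")[:,:,::-1]
    uv,ax=hole(img,c,r);print(n,uv,ax,np.round(atz(ray(p,uv,o),.045),4))
a=cv2.imread("pics/w7.png")[150:270,420:560];a=cv2.resize(a,None,fx=3.3,fy=3.3,interpolation=2)
b=cv2.imread("pics/w6.png")[140:230,390:500];b=cv2.resize(b,(480,396),interpolation=2)[:, :330]
cv2.imwrite("pics/c7.png",np.hstack([a,b]))
E
```

```text
[ 0.35902876  0.99421297 -1.67611238]
w3 [467.71972656 206.99066925] (39.65958023071289, 46.51677322387695) [ 0.6096 -0.015   0.045 ]
w6 [447.59015656 186.62531471] (29.846105575561523, 35.05299758911133) [0.6153 0.1949 0.045 ]
w7 [501.2059021  214.62218475] (38.74591064453125, 49.50761795043945) [0.6148 0.1955 0.045 ]
```

Call:
{"method": "step_arm", "body": {"commands": [[[0, 19, 0, 0, 0, 0, 30], [-3.4, 35, 0, 0, 0, 0, 30], [0, 35, 0, 0, 0, 0, 30], [0, 35, 0, 0, 0, 0, 30], [0, 35, 0, 0, 0, 0, 30], [0, 0, 4, 0, 0, 0, 30], [0, 0, 0, 0, 0, 0, 30], [0, 0, 0, 0, 0, 0, 30]]]}}

```text
time: 23.88
tool_pos: [0.6165, 0.194, 0.2947]
ee_rot: [-3.141, 0.0, 1.569]
wrist_force: [0.9, 1.2, -0.4]
width: 0.0353
finger_force: 29.9
```

```bash
python3 look.py w8 case_k:.13; python3 - <<'E'
from h import *
a=cv2.imread("pics/w8.png");b=cv2.imread("pics/w4.png")
cv2.imwrite("pics/c8.png",np.hstack([cv2.resize(x[170:290,285:360],(375,600),interpolation=2) for x in(a,b)]))
for i in range(4): eyes.snapshot("wrist");print(np.round(robot.get_obs()["wrist_force"],2))
E
```

```text
t 23.875 [0.6165 0.194  0.2947] [-3.1411e+00  1.0000e-04  1.5693e+00] [ 0.91  1.16 -0.44] w 0.0353
case_k mask 0.64 [320. 245.] bbox (291, 199, 62, 86) [0.616  0.2019 0.13  ]
case_k tip 0.74 [324. 216.] [0.6193 0.1777 0.    ]
[-0.42  0.38 -1.76]
[ 0.58  0.46 -2.63]
[ 0.31 -0.37 -0.53]
[-0.01  1.12 -1.89]
```

View pics/c8.png

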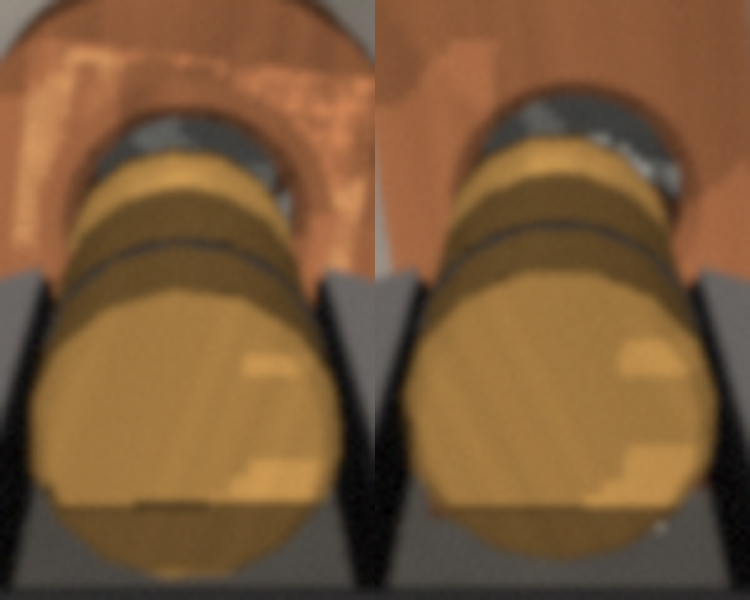

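Left half (now): rim arc peak (185,108), bead peak (183,152), so it is nearly centred in x. The gap is about 1.4 px smaller than in the first insertion (right half), which leaves a correction of about 0.5 mm. The weight averages -1.5 N, so this case is hollow and goes in the round block.

Call:
{"method": "step_arm", "body": {"commands": [[[0.5, 0.4, 0, 0, 0, 0, 30], [0, 0, 3, 0, 0, 0, 30], [0, 0, 3, 0, 0, 0, 30], [0, 0, 3, 0, 0, 0, 30], [0, 0, 2, 0, 0, 0, 30], [0, 0, 2, 0, 0, 0, 30], [0, 0, 2, 0, 0, 0, 30], [0, 0, 0, 0, 0, 0, 30]]]}}

```text
time: 25.22
tool_pos: [0.6177, 0.1942, 0.2794]
ee_rot: [-3.141, 0.0, 1.569]
wrist_force: [-0.8, -0.0, -1.5]
width: 0.0356
finger_force: 29.9
```

Call:
{"method": "step_arm", "body": {"commands": [[[0, 0, 2, 0, 0, 0, 30], [0, 0, 2, 0, 0, 0, 30], [0, 0, 2, 0, 0, 0, 30], [0, 0, 0, 0, 0, 0, 30]]]}}

```text
time: 25.72
tool_pos: [0.6177, 0.1942, 0.2733]
ee_rot: [-3.141, 0.0, 1.569]
wrist_force: [0.1, 1.1, -1.7]
width: 0.0353
finger_force: 29.9
```

Call:
{"method": "step_arm", "body": {"commands": [[[0, 0, 1, 0, 0, 0, 30], [0, 0, 1, 0, 0, 0, 30], [0, 0, 1, 0, 0, 0, 30], [0, 0, 1, 0, 0, 0, 30], [0, 0, 1, 0, 0, 0, 30], [0, 0, 1, 0, 0, 0, 30], [0, 0, 0, 0, 0, 0, 30]]]}}

```text
time: 26.6
tool_pos: [0.6173, 0.1944, 0.268]
ee_rot: [-3.14, 0.0, 1.569]
wrist_force: [-5.0, -0.2, 4.5]
width: 0.0355
finger_force: 30.0
```

Call:
{"method": "step_arm", "body": {"commands": [[[0, 0, 1, 0, 0, 0, 30], [0, 0, 1, 0, 0, 0, 30], [0, 0, 1, 0, 0, 0, 30], [0, 0, 0, 0, 0, 0, 30]]]}}

```text
time: 27.1
tool_pos: [0.6172, 0.1942, 0.2638]
ee_rot: [-3.139, 0.001, 1.569]
wrist_force: [-5.3, -0.4, 1.9]
width: 0.0355
finger_force: 30.0
```

Call:
{"method": "step_arm", "body": {"commands": [[[0, 0, 1, 0, 0, 0, 30], [0, 0, 1, 0, 0, 0, 30], [0, 0, 1, 0, 0, 0, 30], [0, 0, 0, 0, 0, 0, 30]]]}}

```text
time: 27.6
tool_pos: [0.617, 0.1941, 0.263]
ee_rot: [-3.139, 0.001, 1.569]
wrist_force: [-7.9, -1.8, 8.3]
width: 0.0356
finger_force: 30.0
```

Call:
{"method": "step_arm", "body": {"commands": [[[0, 0, 1, 0, 0, 0, 30], [0, 0, 1, 0, 0, 0, 30], [0, 0, 1, 0, 0, 0, 30], [0, 0, 0, 0, 0, 0, 30]]]}}

```text
time: 28.1
tool_pos: [0.617, 0.1942, 0.2598]
ee_rot: [-3.139, 0.001, 1.569]
wrist_force: [-8.4, -1.5, 8.2]
width: 0.0357
finger_force: 30.0
```

Call:
{"method": "step_arm", "body": {"commands": [[[0, 0, 1, 0, 0, 0, 30], [0, 0, 1, 0, 0, 0, 30], [0, 0, 1, 0, 0, 0, 30], [0, 0, 0, 0, 0, 0, 30]]]}}

```text
time: 28.6
tool_pos: [0.618, 0.1942, 0.2549]
ee_rot: [3.142, 0.0, 1.569]
wrist_force: [-0.9, -0.4, -3.4]
width: 0.0351
finger_force: 29.9
```

Call:
{"method": "step_arm", "body": {"commands": [[[0, 0, 1.5, 0, 0, 0, 30], [0, 0, 1.5, 0, 0, 0, 30], [0, 0, 0, 0, 0, 0, 30], [0, 0, 0, 0, 0, 0, 40], [0, 0, 0, 0, 0, 0, 60], [0, 0, 0, 0, 0, 0, 94], [0, 0, 0, 0, 0, 0, 94], [0, 0, 0, 0, 0, 0, 94], [0, 0, -25, 0, 0, 0, 94], [0, 0, -30, 0, 0, 0, 94], [0, 0, 0, 0, 0, 0, 0], [0, 0, 0, 0, 0, 0, 0], [0, 0, 0, 0, 0, 0, 0], [0, 0, 0, 0, 0, 0, 0], [0, 0, 10, 0, 0, 0, 0], [0, 0, 6, 0, 0, 0, 0], [0, 0, 0, 0, 0, 0, 0]]]}}

```text
time: 30.72
tool_pos: [0.6175, 0.1942, 0.2902]
ee_rot: [-3.139, 0.001, 1.569]
wrist_force: [0.1, -0.1, -0.1]
width: 0.0273
finger_force: 0.0
```

Call:
{"method": "step_arm", "body": {"commands": [[[0, 0, 1, 0, 0, 0, 0], [0, 0, 1, 0, 0, 0, 0], [0, 0, 1, 0, 0, 0, 0], [0, 0, 0, 0, 0, 0, 0]]]}}

```text
time: 31.22
tool_pos: [0.6177, 0.1943, 0.2887]
ee_rot: [3.142, 0.0, 1.569]
wrist_force: [0.7, -0.2, 0.2]
width: 0.0005
finger_force: 0.0
```

Call:
{"method": "step_arm", "body": {"commands": [[[0, 0, 1, 0, 0, 0, 0], [0, 0, 1, 0, 0, 0, 0], [0, 0, 1, 0, 0, 0, 0], [0, 0, 1, 0, 0, 0, 0], [0, 0, 0, 0, 0, 0, 0]]]}}

```text
time: 31.85
tool_pos: [0.6179, 0.1943, 0.2865]
ee_rot: [3.139, -0.0, 1.569]
wrist_force: [-0.9, 0.0, 6.1]
width: 0.0005
finger_force: 2.8
```

Contact is at the same height as the first case (.2865), so this one is fully home too. I retreat and check.

Call:
{"method": "step_arm", "body": {"commands": [[[0, 0, -20, 0, 0, 0, 0], [0, 0, -40, 0, 0, 0, 20], [0, -20, -50, 0, 0, 0, 40], [0, -40, 0, 0, 0, 0, 60], [0, -40, 0, 0, 0, 0, 60], [0, -40, 0, 0, 0, 0, 60], [0, -40, 0, 0, 0, 0, 60], [0, 0, 0, 0, 0, 0, 60], [0, 0, 0, 0, 0, 0, 60], [0, 0, 0, 0, 0, 0, 60]]]}}

```text
time: 33.1
tool_pos: [0.4386, 0.1946, 0.3948]
ee_rot: [3.141, 0.0, 1.568]
wrist_force: [0.1, 0.4, -0.4]
width: 0.0601
finger_force: 0.0
```

```bash
python3 - <<'E'
from h import *
print(robot.get_obs()["wrist_force"])
P={n:eyes.snapshot(n) for n in("scene","top")}
for n in P:
    for m in models.tip_of(P[n],"case_k")[:4]: print(n,np.round(m["xy"]),round(m["confidence"],2),"z0",np.round(atz(ray(P[n],m["xy"]),0),3)[:2],"z12",np.round(atz(ray(P[n],m["xy"]),.012),3)[:2])
    for m in models.masks_of(P[n],"case_k")[:4]: print(n,"mask",np.round(m["xy"]),round(m["confidence"],2))
cv2.imwrite("pics/end.png",P["top"]["color"][:,:,::-1])
print(robot.close_job())
E
```

```text
[ 0.07563414  0.3893032  -0.37974399]
scene [242. 207.] 0.85 z0 [ 0.469 -0.199] z12 [ 0.477 -0.201]
scene [319. 222.] 0.79 z0 [ 0.612 -0.022] z12 [ 0.618 -0.025]
scene [385. 196.] 0.63 z0 [0.624 0.194] z12 [0.63  0.188]
scene mask [388. 184.] 0.71
scene mask [240. 198.] 0.55
scene mask [321. 212.] 0.51
top [325. 179.] 0.8 z0 [ 0.61  -0.016] z12 [ 0.609 -0.015]
top [406. 246.] 0.75 z0 [ 0.459 -0.199] z12 [ 0.46  -0.196]
top [235. 172.] 0.57 z0 [0.625 0.192] z12 [0.623 0.19 ]
top mask [326. 176.] 0.58
top mask [229. 170.] 0.58
the job is handed in; nothing more can be done
None
```

I pressed the shot-filled case (about 3.1 N) fully home in the long block and the hollow one (about 1.5 N) in the round block, left the ring case alone and the square well empty, released everything and handed in at about 33 s; no verdict came back.

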